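Front up the tins on the bakery display

TASK

Stand the red tin from the counter on the board of the display rack, in the bay with the other three tins; then pull the sprung facing bar (the one with the red knob) right out to its stop, so that it brings the tins forward, and ease it all the way home again without letting it snap back. Finish with all four tins upright in one neat row along the front rail, square to it, packed snugly side by side with no gaps against the wooden end cheek, and leave everything else on the counter where it is.

Things in the scene. Friction and masses are not known exactly. Their poses are not given: they have to be found in the camera images.
- rack: fixed display rack on the counter: a pale board 12 mm thick. Origin on the counter; its x points away from the robot, y to its left, z up. Board: x -110 to 155, y -185 to 180 mm, top at z 12 mm. The display bay is the space on the board between the front rail (near the robot) and the facing bar; its left end is closed by the end cheek, its right (-y) end is open.
- rail_mid (a point): middle of the front rail (dark wood strip with a brass rod), on its inner face at board height: rack x -95, y 0, z 12 mm. The rail runs along the rack's y from -175 to 170 mm; its top is at z 39 mm, small brass balls to 48 mm. A tin touching it has its centre at rack x -68 mm.
- cheek_foot (a point): foot of the fixed dark wooden end cheek on the left, on its inner face: rack x -68, y 165, z 12 mm. The cheek is 10 mm thick, spans rack x -100 to 28 mm, top at z 67 mm. Four tins packed tight against it fill rack y 165 down to -51 mm.
- free_end (a point): middle of the free piece of board at the bay's open right end: rack x -34, y -138, z 12 mm. The three tins in the bay at the start leave at least 80 mm of the board's length free there; a tin stood here is within the facing bar's reach.
- puller (a joint): sprung facing bar across the back of the bay, slides along the rack's x: 0 = home, 0.065 m = pulled to its stop, nearest the robot. 318 mm long (rack y -159 to 159), 10 mm thick, z 14 to 50 mm; front face at rack x 26 mm at home, -39 at the stop: 56 mm from the front rail, so it squares up the tins. Spring: 3 N at home, 9.5 N at the stop, tin friction up to 5 N more; let go, it snaps home.
- puller_knob (a point): middle of the facing bar's red pull knob: an upright cylinder 21 mm in diameter, 35 mm tall, top at z 140 mm, this point at z 122 mm; stands on a narrow plate and stem at the middle of the bar, at rack x 32, y 0 mm when home, and moves with the bar.
- tin_blue: blue square tin, 54 x 54 mm, 80 mm tall, about 0.2 kg, lid of the same colour with a gold rim, small white label; origin at the centre of its underside, x and y axes along its sides, z up. It starts in the bay.
- tin_green: green square tin, 54 x 54 mm, 80 mm tall, about 0.2 kg, lid of the same colour with a gold rim, small white label; origin at the centre of its underside, x and y axes along its sides, z up. It starts in the bay.
- tin_yellow: yellow square tin, 54 x 54 mm, 80 mm tall, about 0.2 kg, lid of the same colour with a gold rim, small white label; origin at the centre of its underside, x and y axes along its sides, z up. It starts in the bay.
- tin_red: red square tin, 54 x 54 mm, 80 mm tall, about 0.2 kg, lid of the same colour with a gold rim, small white label; origin at the centre of its underside, x and y axes along its sides, z up. It starts on the counter, to the right of the rack.
- honey_jar: bystander, to be left alone: squat amber honey jar, 60 mm wide, 85 mm tall; origin at the centre of its underside
- mug: bystander, to be left alone: white mug, 80 mm wide, 90 mm tall, handle on its +y side; origin at the centre of its underside
- tongs: bystander, to be left alone: pair of pale wooden bread tongs lying flat, about 225 mm long and 15 mm thick, along their x axis; origin near mid-length
- bell: bystander, to be left alone: steel counter bell, 76 mm wide, 50 mm tall; origin at the centre of its underside
- syrup: bystander, to be left alone: green glass syrup bottle, 58 mm wide, 170 mm tall; origin at the centre of its underside
- bun0: bystander, to be left alone: golden bun, 84 mm wide, 42 mm tall, on the bread tray; origin at the centre of its underside
- bun1: bystander, to be left alone: golden bun, 84 mm wide, 42 mm tall, on the bread tray; origin at the centre of its underside

How it is judged (in metres and radians):
On the way, in this order (a step that is already met when the one before it is completed fails the run):
1. the red tin stands upright on the board in the bay, let go (x of tin_red in the frame of rack between -0.078 and 0.005 m and y of tin_red in the frame of rack between -0.165 and 0.141 m and z of tin_red in the frame of rack between 0.008 and 0.016 m and angle between tin_red's own z axis and vertical below 0.1 rad and contact force between the fingers and tin_red below 0.3 N), for 0.2 s.
2. the facing bar is pulled out to its stop (over 62 of 65 mm) (value of joint puller above 0.062 m), for 0.1 s.
3. the facing bar is home again (under 4 mm) (value of joint puller below 0.004 m), for 0.2 s.
At the end, for the whole second after the job is handed in: All four tins stand upright at rest on the rack's board in one row: centres within 6 mm of the line of tins touching the front rail, sides square to it within 0.08 rad, all within 224 mm of the end cheek (8 mm of gaps in all); the facing bar is home within 4 mm (x of tin_blue in the frame of rack between -0.074 and -0.061 m and y of tin_blue in the frame of rack between -0.032 and 0.141 m and z of tin_blue in the frame of rack between 0.008 and 0.016 m and angle between each of tin_blue, tin_green, tin_yellow, tin_red's own z axis and vertical below 0.06 rad and (angle between the x axis of tin_blue and the x axis of rack, either way round below 0.08 rad or angle between the x axis of tin_blue and the y axis of rack, either way round below 0.08 rad) and linear speed of each of tin_blue, tin_green, tin_yellow, tin_red below 0.02 m/s and x of tin_green in the frame of rack between -0.074 and -0.061 m and y of tin_green in the frame of rack between -0.032 and 0.141 m and z of tin_green in the frame of rack between 0.008 and 0.016 m and (angle between the x axis of tin_green and the x axis of rack, either way round below 0.08 rad or angle between the x axis of tin_green and the y axis of rack, either way round below 0.08 rad) and x of tin_yellow in the frame of rack between -0.074 and -0.061 m and y of tin_yellow in the frame of rack between -0.032 and 0.141 m and z of tin_yellow in the frame of rack between 0.008 and 0.016 m and (angle between the x axis of tin_yellow and the x axis of rack, either way round below 0.08 rad or angle between the x axis of tin_yellow and the y axis of rack, either way round below 0.08 rad) and x of tin_red in the frame of rack between -0.074 and -0.061 m and y of tin_red in the frame of rack between -0.032 and 0.141 m and z of tin_red in the frame of rack between 0.008 and 0.016 m and (angle between the x axis of tin_red and the x axis of rack, either way round below 0.08 rad or angle between the x axis of tin_red and the y axis of rack, either way round below 0.08 rad) and value of joint puller below 0.004 m).
It fails at once if the facing bar snaps back (faster than 0.4 m/s) (velocity of joint puller below -0.4 m/s).
It fails at once if a tin is tipped over (angle between any of tin_blue, tin_green, tin_yellow, tin_red's own z axis and vertical above 0.5 rad).
It fails at once if a bystander is moved by more than 30 mm (distance of any of honey_jar, mug, tongs, bell, syrup, bun0, bun1 from where it was at the start of the episode above 0.03 m).
It also fails if it takes over 70 s, if anything falls off the work surface, if the arm or the gripper's body presses on something with over 40 N, if the wrist force passes 120 N, or if a joint passes its speed limit or range.

ROBOT

A 6-joint arm with a two-finger parallel gripper is mounted at the origin on the work surface. World frame = base frame: x ahead of the robot, y to its left, z up, the work surface at z = 0. Lengths are in mm, angles in rad, forces in N, time in s.
With the tool pointing down it reaches from about 325 to 850 mm from the base axis. Payload 4.4 kg.
Tool frame: the origin (TCP) lies on the centre line of the jaws, within the pads' length; the fingertips stand 17 mm ahead of it and the grasp point (between the pads) lies 2 mm behind it; x points along the fingers, y is the direction in which the jaws open and shut, and the axes are right-handed (so a half turn about x gives the same grasp; the last joint's range is limited). The gripper opens to 94 mm and grips with 3 to 60 N. Pads are 16 mm wide; open, the fingers measure 119 mm over their backs; the gripper's body (75 mm by 177 mm) begins 78 mm behind the grasp point.
Start: joints at [0.954, 0.207, 1.542, -0, 1.393, -0.15], TCP at [258.777, 513.48, 222.447] pointing down, gripper open.
Joint ranges: [-2.73, 2.73], [-0.86, 2.22], [0.23, 2.46], [-1.11, 4.25], [0.08, 2.63], [-2.82, 2.82]. Speed limits (rad/s): [2.79, 2.79, 3.14, 3.14, 3.14, 3.14].

INTERFACE

Orientations are given as a rotation vector (axis times angle).
In Python, from cell import arm, imaging gives the robot as it stands.
- The arm moves only by the shell command python3 -m handwheel 'ROWS' [FORCE]. ROWS is JSON, a list of rows, each a list of 7 numbers: the shift along the world's x, y, z in units of 30 mm (1.0 is 30 mm), then the turn, a rotation vector about the world's x, y, z in units of 5 degrees (1.0 is 5 degrees), then the closure, from 0 (fully open) to 1 (shut). A call has 1 to 20 rows; each row shifts and turns the commanded pose from where the row before left it; what a row does not reach is not made up. A row lasts 1/12 s, in which the tool goes at most 41.7 mm and 7.16 degrees, less where a joint would pass 70% of its speed; a pose out of reach is approached as far as the arm can. A call is refused whole if a number of a shift passes 1 or a number of a turn 1, either way. A call with a gripper value outside its range is refused whole. The fingers move at their own pace and stop on an object; FORCE is the grip in N (left out, the last holds). Time passes only in rows, so rows that do not move let the fingers close. It gives the time, the measured TCP pose, the force and the opening at its end, in the units of the state.
- arm.get_obs(): the state, without advancing time (a new reading comes with each control period).
- imaging.read_camera(name): name is "side" or "top" or "wrist"; returns the picture (384x512x3 uint8, red, green, blue); there is no depth.
- imaging.camera_params(name): a dict with "fx", "fy", "cx", "cy" (pixels), "R" (3x3) and "t" (3): a world point X has camera coordinates R X + t. Camera axes: x right, y down, z forward; pixel columns grow to the right and rows downward; lengths in mm; the calibration is good to about 2 mm. A picture is of the moment at which its call begins: read the wrist's pose just before it. camera_params takes no time and is no camera call; for the wrist camera it gives the pose at the moment of the call.
- arm.job_done(): hands the job in, once; it reports no verdict.
The state is a dict: "clock": time; "joints": joint angles; "dq": joint speeds; "joint_torque": joint torques, N m; "position": TCP position; "tool_rot": TCP orientation; "wrist_force": force on the tool from outside, world axes, zero at the start; "wrist_torque": the same for the moment, N m; "opening": finger opening in mm.
Only numpy, scipy, OpenCV 4.12 (cv2) and the standard library are available. Lean on these libraries where they do the work, as an engineer would, in place of code of your own. Each camera call takes 0.05 s, during which the arm holds its last target.

## Working session

There is one attempt and no reset: what is moved stays moved. The work goes in short steps, Python scripts to look and compute and a shell command to move; the robot and the scene stay as the last step left them, time stands still between calls to the robot, and variables do not carry over. Pictures are saved under pics/ and viewed, and the job is handed in when it is done.

```bash
ls; mkdir -p pics
python3 - <<'E'
from cell import arm, imaging
import cv2
print(arm.get_obs())
for n in ("side","top","wrist"):
    p=imaging.camera_params(n); print(n,p)
    cv2.imwrite(f"pics/{n}0.png",imaging.read_camera(n)[:,:,::-1])
E
```

```text
pics
{'clock': 0.0, 'joints': array([ 9.53496483e-01,  2.07416183e-01,  1.54293154e+00, -1.39121196e-05,
        1.39348775e+00, -1.50520733e-01]), 'dq': array([-0.00098771,  0.00019213,  0.00142804, -0.0003339 , -0.00056479,
        0.00133671]), 'joint_torque': array([ 5.38235290e-04, -3.70882273e+01, -2.81416869e+01,  6.99878437e-02,
        3.62254400e-02, -1.99722308e-04]), 'position': array([258.33678088, 512.8483896 , 221.30356637]), 'tool_rot': array([ 0.36439383,  1.54046254, -0.3676933 ]), 'wrist_force': array([0.88522537, 0.06684552, 0.29243936]), 'wrist_torque': array([-0.05766209,  0.00885627, -0.02302968]), 'opening': 93.86771370161341}
side {'fx': 367.86167061205146, 'fy': 367.86167061205146, 'cx': 252.47758277203812, 'cy': 193.145192752802, 'R': array([[ 0.84839701, -0.52919969, -0.01304617],
       [-0.34881833, -0.54033748, -0.76574224],
       [ 0.39818122,  0.65420417, -0.64301525]]), 't': array([-468.07444267,  291.11750531, 1278.15885204])}
top {'fx': 413.91238534887344, 'fy': 413.91238534887344, 'cx': 264.6933090040386, 'cy': 198.3832783258442, 'R': array([[ 0.01233469, -0.99988225,  0.00912914],
       [-0.98563137, -0.013696  , -0.16835446],
       [ 0.16845967, -0.00692137, -0.98568425]]), 't': array([  32.2980895 ,  552.29054557, 1342.63368498])}
wrist {'fx': 267.26355460747834, 'fy': 267.26355460747834, 'cx': 252.22039351733864, 'cy': 194.4957726733675, 'R': array([[ 0.44994748,  0.89305227, -0.00221643],
       [ 0.86735935, -0.43640884,  0.23923856],
       [ 0.21268526, -0.10956723, -0.97095829]]), 't': array([-572.93887018,  -26.07912141,  390.96066188])}
```

View pics/top0.png

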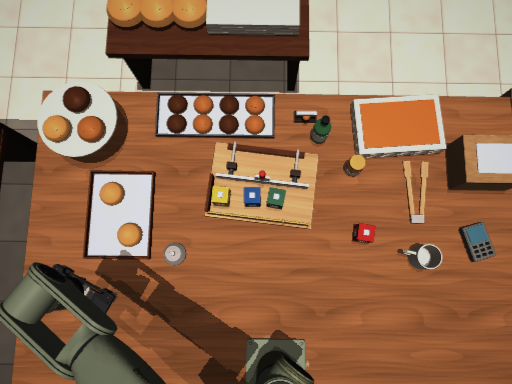

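View pics/side0.png

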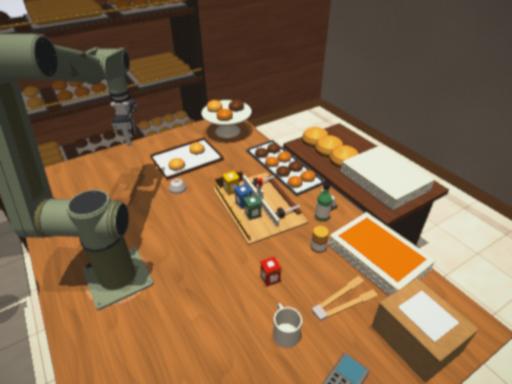

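Run:
```python
import cv2
im=cv2.imread("pics/top0.png")
cv2.imwrite("pics/top0c.png",cv2.resize(im[90:290,120:380],None,fx=3,fy=3,interpolation=cv2.INTER_CUBIC))
```

```text
(no output)
```

View pics/top0c.png

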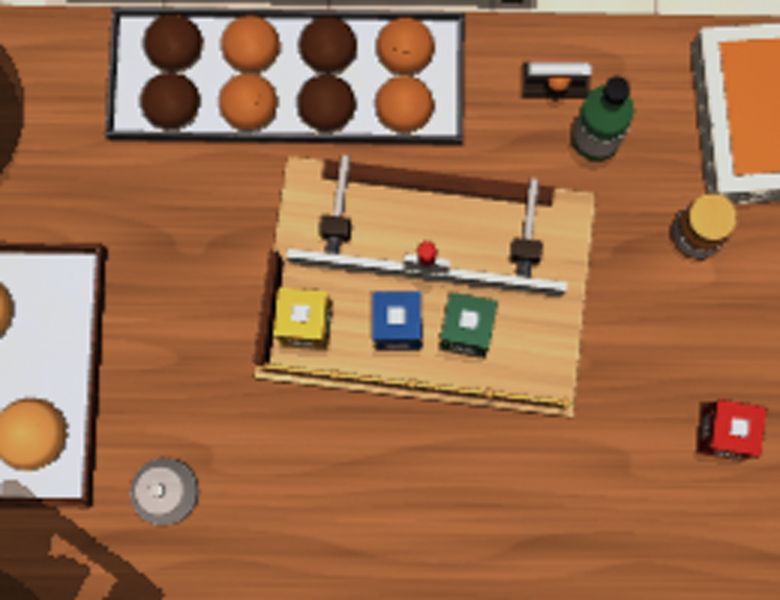

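```bash
cat > h.py <<'E'
import numpy as np, cv2, time
from cell import arm, imaging
from scipy.optimize import least_squares
def px2w(cam,u,v,z,p=None):
    p=p or imaging.camera_params(cam); R=np.array(p['R']);t=np.array(p['t'])
    d=R.T@np.array([(u-p['cx'])/p['fx'],(v-p['cy'])/p['fy'],1.]); c=-R.T@t
    return c+d*(z-c[2])/d[2]
def w2px(cam,X,p=None):
    p=p or imaging.camera_params(cam); c=np.array(p['R'])@np.array(X,float)+np.array(p['t'])
    return np.array([p['fx']*c[0]/c[2]+p['cx'],p['fy']*c[1]/c[2]+p['cy']])
def rack2w(pose,P):
    x,y,a=pose; c,s=np.cos(a),np.sin(a); P=np.array(P,float)
    return np.array([x+c*P[0]-s*P[1],y+s*P[0]+c*P[1],P[2]])
E
python3 - <<'E'
from h import *
f=lambda c:(c[0]/3+120-1/3,c[1]/3+90-1/3)
obs=[((288,157),(155,180,12)),((594,192),(155,-185,12)),((572,416),(-110,-185,0)),((256,380),(-110,180,0)),((427,250),(32,0,140))]
p=imaging.camera_params('top')
r=least_squares(lambda q:np.concatenate([w2px('top',rack2w(q,P),p)-f(c) for c,P in obs]),[600,0,-.1])
print(r.x,r.fun.round(2))
for n,c,z in (('y',(300,314),92),('b',(396,316),92),('g',(469,319),92),('r',(739,428),80),('knob',(427,250),140)):
    X=px2w('top',*f(c),z,p); d=X[:2]-r.x[:2]; a=r.x[2]
    print(n,X.round(1),'rack',(np.cos(a)*d[0]+np.sin(a)*d[1]).round(1),(-np.sin(a)*d[0]+np.cos(a)*d[1]).round(1))
E
```

```text
[ 5.85067345e+02  5.33818327e+01 -1.03055294e-01] [-0.6  -0.31  0.54 -0.17  0.18  0.32  0.02  0.04 -0.12  0.07]
y [555.4 186.2  92. ] rack -43.2 129.1
b [554.6  82.3  92. ] rack -33.2 25.6
g [552.4   3.2  92. ] rack -27.3 -53.3
r [ 439.2 -289.5   80. ] rack -109.8 -356.1
knob [617.1  49.7 140. ] rack 32.3 -0.4
```

Run:
```python
from h import *
from scipy.spatial.transform import Rotation as Ro
o=arm.get_obs(); print(Ro.from_rotvec(o['tool_rot']).as_matrix().round(3))
im=cv2.imread("pics/top0.png")
cv2.imwrite("pics/r0c.png",cv2.resize(im[210:260,335:395],None,fx=12,fy=12,interpolation=cv2.INTER_CUBIC))
cv2.imwrite("pics/t0c.png",cv2.resize(im[170:235,195:295],None,fx=8,fy=8,interpolation=cv2.INTER_CUBIC))
```

```text
[[-0.001  0.45   0.893]
 [-0.001  0.893 -0.45 ]
 [-1.    -0.002 -0.   ]]
```

View pics/r0c.png

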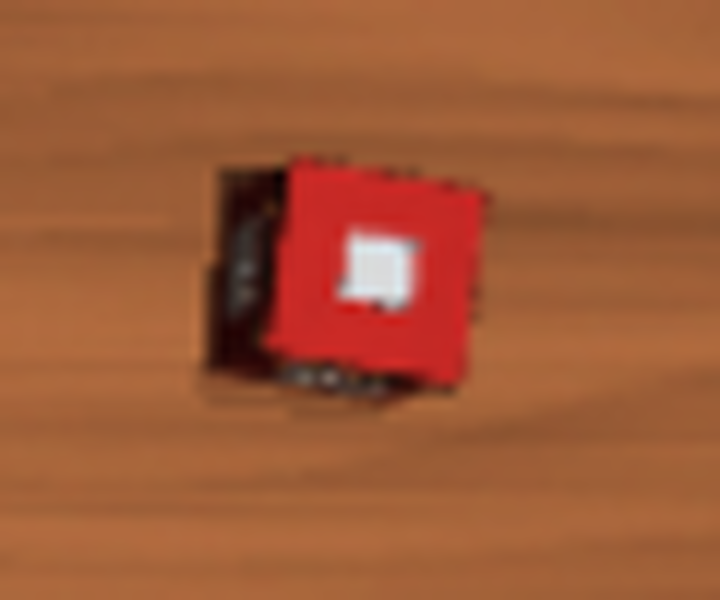

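View pics/t0c.png

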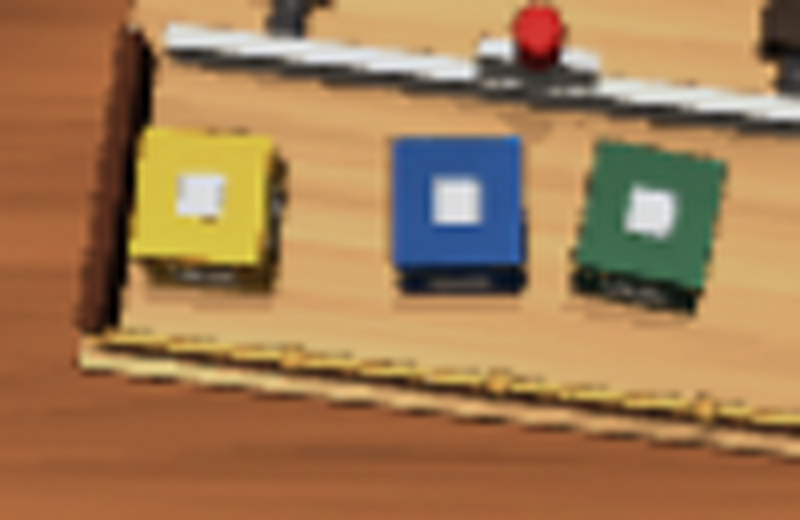

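```bash
python3 -m handwheel '[[1,-1,0,0,0,-0.7,0],[1,-1,0,0,0,-0.7,0],[1,-1,0,0,0,-0.7,0],[1,-1,0,0,0,-0.7,0],[1,-1,0,0,0,-0.7,0],[1,-1,0,0,0,-0.7,0],[0,-1,0,0,0,-0.7,0],[0,-1,0,0,0,-0.7,0],[0,-1,0,0,0,-0.7,0],[0,-1,0,0,0,-0.7,0],[0,-1,0,0,0,-0.7,0],[0,-1,0,0,0,-0.7,0],[0,-1,0,0,0,-0.7,0],[0,-1,0,0,0,-0.7,0],[0,-1,0,0,0,-0.7,0],[0,-1,0,0,0,-0.7,0],[0,-1,0,0,0,-0.7,0],[0,-1,0,0,0,-0.7,0],[0,-1,0,0,0,-0.7,0],[0,-1,0,0,0,-1,0]]'
python3 -m handwheel '[[0,-1,0,0,0,0,0],[0,-1,0,0,0,0,0],[0,-1,0,0,0,0,0],[0,-1,0,0,0,0,0],[0,-1,0,0,0,0,0],[0,-1,0,0,0,0,0],[0,-0.75,0,0,0,0,0],[0,0,0,0,0,0,0],[0,0,0,0,0,0,0]]'
python3 - <<'E'
from h import *
from scipy.spatial.transform import Rotation as Ro
o=arm.get_obs(); print(Ro.from_rotvec(o['tool_rot']).as_matrix().round(3),o['joints'])
p=imaging.camera_params('wrist'); np.savez('w1.npz',**p)
im=imaging.read_camera("wrist")[:,:,::-1]; cv2.imwrite("pics/w1.png",im)
E
```

```text
clock: 1.82
position: [435.1, -84.7, 222.3]
tool_rot: [1.317, 1.136, -1.317]
wrist_force: [1.3, 0.2, -0.2]
opening: 93.9
clock: 2.57
position: [435.1, -286.3, 221.9]
tool_rot: [1.317, 1.138, -1.316]
wrist_force: [0.2, 0.7, -0.6]
opening: 94.0
[[-0.001  0.989 -0.146]
 [ 0.001 -0.146 -0.989]
 [-1.    -0.001 -0.001]] [-7.48490947e-01  9.28245367e-02  1.67274831e+00  4.50476492e-04
  1.37750206e+00 -6.02536908e-01]
```

View pics/w1.png

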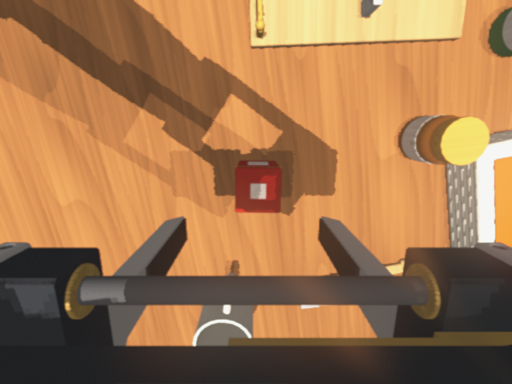

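Run:
```python
from h import *
p=dict(np.load('w1.npz'))
for c in ((258,190),(258.5,191),(235,168),(281,168),(280,212),(236,212)): print(px2w('wrist',*c,80,p).round(1))
print(w2px('wrist',[435,-286,60],p))
```

```text
[ 442. -289.   80.]
[ 442.5 -290.2   80. ]
[ 419.6 -259.5   80. ]
[ 471.8 -267.2   80. ]
[ 464.3 -319.5   80. ]
[ 412.3 -311.8   80. ]
[251.72523047 184.91519556]
```

```bash
python3 -m handwheel '[[0.22,-0.12,-1,0,0,0,0],[0,0,-1,0,0,0,0],[0,0,-1,0,0,0,0],[0,0,-1,0,0,0,0],[0,0,-1,0,0,0,0],[0,0,-0.33,0,0,0,0],[0,0,0,0,0,0,0],[0,0,0,0,0,0,1],[0,0,0,0,0,0,1],[0,0,0,0,0,0,1],[0,0,0,0,0,0,1],[0,0,0,0,0,0,1],[0,0,0,0,0,0,1],[0,0,0,0,0,0,1]]' 20
python3 -m handwheel '[[0,0,0.5,0,0,0,1],[0,0,1,0,0,0,1],[0,0,1,0,0,0,1],[0,0,1,0,0,0,1],[0,0,0,0,0,0,1]]'
python3 - <<'E'
from h import *
q=[585.07,53.38,-.10306]
print(rack2w(q,[-45,-135,12]))
E
```

```text
clock: 3.78
position: [441.9, -289.7, 63.2]
tool_rot: [1.314, 1.138, -1.315]
wrist_force: [-2.5, 0.0, 4.1]
opening: 54.2
clock: 4.2
position: [445.5, -292.3, 173.8]
tool_rot: [1.313, 1.125, -1.31]
wrist_force: [0.7, -0.7, -1.6]
opening: 53.9
[526.4202855  -76.27419773  12.        ]
```

```bash
python3 -m handwheel '[[0.35,1,0,0,0,0.1,1],[0.35,1,0,0,0,0.1,1],[0.35,1,0,0,0,0.1,1],[0.35,1,0,0,0,0.1,1],[0.35,1,0,0,0,0.1,1],[0.35,1,0,0,0,0,1],[0.35,1,0,0,0,0,1],[0.3,0.2,0,0,0,0,1],[0,0,0,0,0,0,1],[0,0,0,0,0,0,1],[0,0,0,0,0,0,1]]'
python3 - <<'E'
from h import *
from scipy.spatial.transform import Rotation as Ro
o=arm.get_obs(); R=Ro.from_rotvec(o['tool_rot']).as_matrix();print(np.arctan2(R[1,1],R[0,1]),R[2],o['position'])
cv2.imwrite("pics/top1.png",cv2.resize(imaging.read_camera("top")[90:290,120:380,::-1],None,fx=3,fy=3,interpolation=cv2.INTER_CUBIC))
E
```

```text
clock: 5.12
position: [523.9, -74.2, 166.6]
tool_rot: [1.282, 1.161, -1.285]
wrist_force: [-0.9, -0.4, -2.7]
opening: 54.1
-0.1009905269032427 [-9.99998307e-01 -1.80779944e-03  3.43762708e-04] [523.87699149 -74.22400737 166.6018195 ]
```

View pics/top1.png

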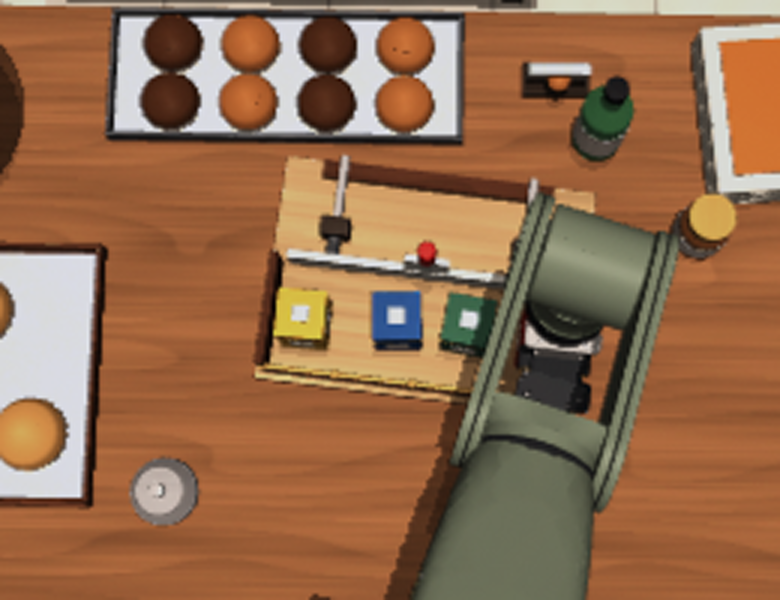

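```bash
python3 -m handwheel '[[0.05,-0.05,-1,0,0,0,1],[0,0,-1,0,0,0,1],[0,0,-0.6,0,0,0,1],[0,0,-0.3,0,0,0,1],[0,0,0,0,0,0,1],[0,0,0,0,0,0,1],[0,0,0,0,0,0,1]]'
```

```text
clock: 5.75
position: [527.5, -75.8, 82.1]
tool_rot: [1.284, 1.157, -1.281]
wrist_force: [1.1, -0.9, -2.3]
opening: 54.1
```

```bash
python3 -m handwheel '[[0,0,-0.12,0,0,0,1],[0,0,-0.08,0,0,0,1],[0,0,0,0,0,0,1],[0,0,0,0,0,0,1]]'
```

```text
clock: 6.08
position: [526.9, -75.1, 75.2]
tool_rot: [1.283, 1.159, -1.282]
wrist_force: [0.2, 0.8, -1.0]
opening: 54.2
```

```bash
python3 -m handwheel '[[0,0,-0.02,0,0,0,1],[0,0,0,0,0,0,1],[0,0,0,0,0,0,0.3],[0,0,0,0,0,0,0.2],[0,0,0,0,0,0,0.1],[0,0,0,0,0,0,0.1],[0,0,0,0,0,0,0.1],[0,0,0.5,0,0,0,0.1],[0,0,1,0,0,0,0.1],[0,0,1,0,0,0,0.1],[0,0,1,0,0,0,0.1],[0,0,1,0,0,0,0.1],[-1,0,0.5,0,0,0,0.1],[-1,0,0,0,0,0,0.1],[-1,0,0,0,0,0,0.1],[-1,0,0,0,0,0,0.1],[0,0,0,0,0,0,0.1],[0,0,0,0,0,0,0.1]]'
python3 - <<'E'
from h import *
o=arm.get_obs(); print(o['position'],o['joints'])
cv2.imwrite("pics/top2.png",cv2.resize(imaging.read_camera("top")[90:290,120:380,::-1],None,fx=3,fy=3,interpolation=cv2.INTER_CUBIC))
E
```

```text
clock: 7.58
position: [405.3, -74.8, 223.9]
tool_rot: [1.284, 1.159, -1.283]
wrist_force: [1.0, -0.3, 0.7]
opening: 84.6
[405.34125663 -74.77369347 223.89639007] [-3.93236490e-01 -1.57586885e-01  1.91114000e+00  1.63181063e-04
  1.38717001e+00 -2.92062008e-01]
```

View pics/top2.png

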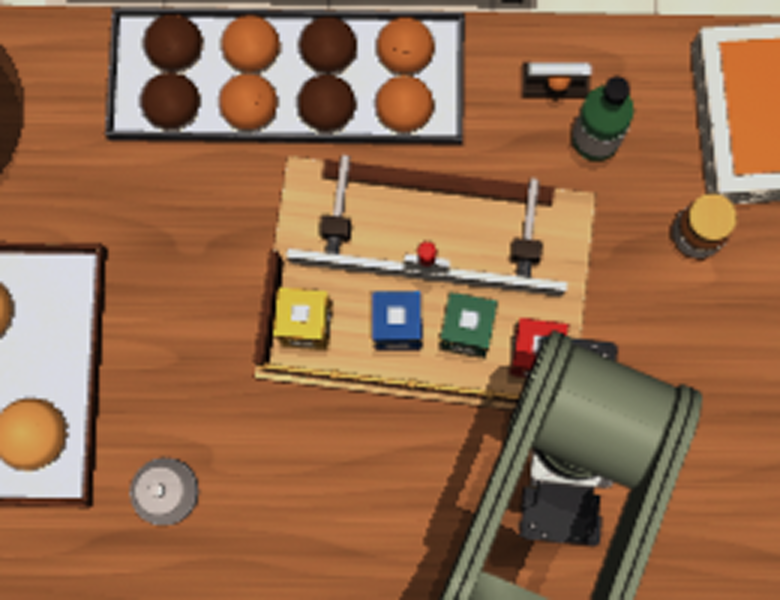

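```bash
python3 -m handwheel '[[1,0.6,0,0,0,0,0.1],[1,0.6,0,0,0,0,0.1],[1,0.6,0,0,0,0,0.1],[1,0.6,0,0,0,0,0.1],[1,0.6,0,0,0,0,0.1],[1,0.6,0,0,0,0,0.1],[1,0.55,0,0,0,0,0.1],[0.05,0,0,0,0,0,0.1],[0,0,-1,0,0,0,0.1],[0,0,-0.5,0,0,0,0.1],[0,0,0,0,0,0,0.1],[0,0,0,0,0,0,0.1]]'
python3 - <<'E'
from h import *
o=arm.get_obs(); print(o['position'])
p=imaging.camera_params('wrist'); np.savez('w2.npz',**p)
cv2.imwrite("pics/w2.png",imaging.read_camera("wrist")[:,:,::-1])
print(w2px('w',[616.9,50.1,140],p),w2px('w',[*o['position'][:2],140],p))
E
```

```text
clock: 8.63
position: [617.2, 49.6, 177.4]
tool_rot: [1.281, 1.162, -1.285]
wrist_force: [0.5, 0.8, 0.4]
opening: 84.6
[617.2258405   49.63227241 177.37697912]
[251.13667646 216.74925334] [251.60703905 217.27098663]
```

View pics/w2.png

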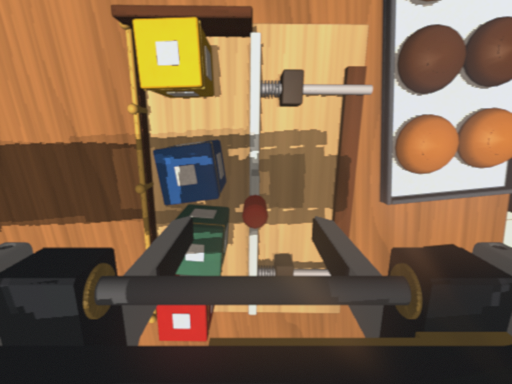

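Run:
```python
from h import *
im=cv2.imread("pics/w2.png"); cv2.imwrite("pics/w2c.png",cv2.resize(im[160:260,200:310],None,fx=6,fy=6,interpolation=cv2.INTER_CUBIC))
p=dict(np.load('w2.npz'))
print(px2w('w',255,207,140,p),px2w('w',255,212,140,p), w2px('w',[617,50,105],p))
```

```text
[620.71493025  57.77799057 140.        ] [620.31605069  53.7040129  140.        ] [251.53178803 204.58923071]
```

View pics/w2c.png

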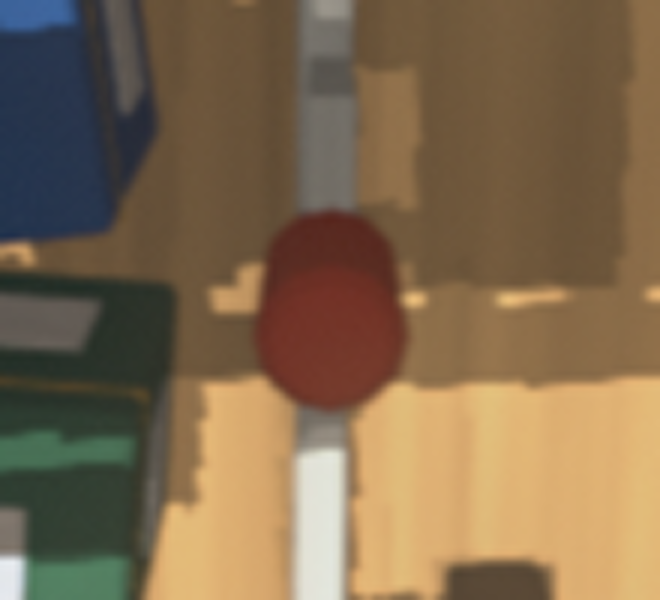

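```bash
python3 -m handwheel '[[0.06,0.03,-0.9,0,0,0,0.1],[0,0,-0.9,0,0,0,0.1],[0,0,-0.08,0,0,0,0.1],[0,0,0,0,0,0,0.1],[0,0,0,0,0,0,0.5],[0,0,0,0,0,0,0.8],[0,0,0,0,0,0,1],[0,0,0,0,0,0,1],[0,0,0,0,0,0,1],[0,0,0,0,0,0,1],[0,0,0,0,0,0,1],[0,0,0,0,0,0,1]]' 40
```

```text
clock: 9.68
position: [619.4, 50.5, 122.6]
tool_rot: [1.283, 1.16, -1.283]
wrist_force: [0.1, -0.3, -0.3]
opening: 34.4
```

```bash
python3 -m handwheel '[[0,0,0,0,0,0,1],[0,0,0,0,0,0,1],[0,0,0,0,0,0,1],[0,0,0,0,0,0,1],[0,0,0,0,0,0,1],[0,0,0,0,0,0,1]]'
```

```text
clock: 10.18
position: [619.0, 50.5, 122.4]
tool_rot: [1.282, 1.161, -1.283]
wrist_force: [-3.4, 0.6, 1.6]
opening: 20.2
```

```bash
python3 -m handwheel '[[-0.1,0.01,0,0,0,0,1],[-0.2,0.02,0,0,0,0,1],[-0.2,0.02,0,0,0,0,1],[-0.2,0.02,0,0,0,0,1],[-0.2,0.02,0,0,0,0,1],[-0.2,0.02,0,0,0,0,1],[-0.2,0.02,0,0,0,0,1],[-0.2,0.02,0,0,0,0,1],[-0.2,0.02,0,0,0,0,1],[-0.1,0.01,0,0,0,0,1],[0,0,0,0,0,0,1],[0,0,0,0,0,0,1]]'
python3 - <<'E'
from h import *
cv2.imwrite("pics/s3.png",cv2.resize(imaging.read_camera("side")[140:260,180:340,::-1],None,fx=5,fy=5,interpolation=cv2.INTER_CUBIC))
E
```

```text
clock: 11.18
position: [567.9, 56.2, 122.5]
tool_rot: [1.287, 1.155, -1.277]
wrist_force: [11.7, 1.3, -10.2]
opening: 20.3
```

View pics/s3.png

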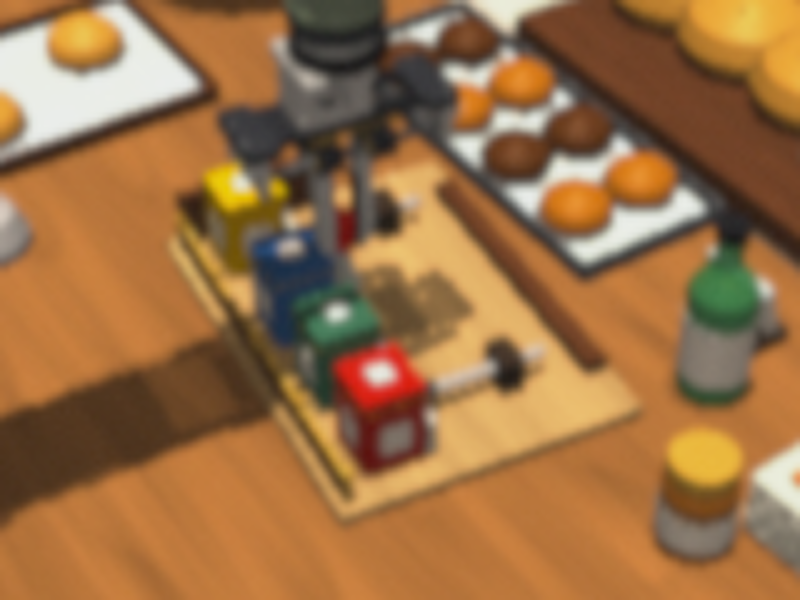

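```bash
python3 -m handwheel '[[-0.15,0.015,0,0,0,0,1],[-0.15,0.015,0,0,0,0,1],[-0.1,0.01,0,0,0,0,1],[-0.05,0.005,0,0,0,0,1],[0,0,0,0,0,0,1],[0,0,0,0,0,0,1]]'
```

```text
clock: 11.73
position: [555.4, 57.6, 122.5]
tool_rot: [1.288, 1.154, -1.275]
wrist_force: [14.1, 1.9, -12.0]
opening: 19.9
```

```bash
python3 -m handwheel '[[-0.05,0.005,0,0,0,0,1],[-0.05,0.005,0,0,0,0,1],[-0.05,0.005,0,0,0,0,1],[0,0,0,0,0,0,1],[0,0,0,0,0,0,1]]'
```

```text
clock: 12.15
position: [554.0, 57.7, 122.5]
tool_rot: [1.292, 1.148, -1.27]
wrist_force: [23.0, 1.4, -20.1]
opening: 20.0
```

Run:
```python
from h import *
cv2.imwrite("pics/s4.png",cv2.resize(imaging.read_camera("side")[150:250,200:310,::-1],None,fx=6,fy=6,interpolation=cv2.INTER_CUBIC))
p=imaging.camera_params('side')
cv2.imwrite("pics/w4.png",imaging.read_camera("wrist")[:,:,::-1])
q=[585.07,53.38,-.10306]
for x in(-39,-29): print([((w2px('side',rack2w(q,[x,-159,z]),p)-[200,150])*6).round() for z in(14,50)])
```

```text
[array([369., 493.]), array([369., 453.])]
[array([383., 488.]), array([383., 448.])]
```

View pics/s4.png

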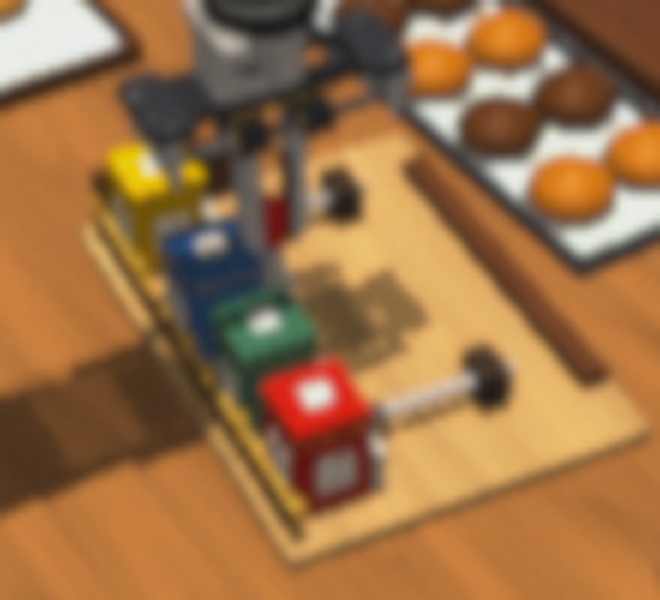

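View pics/w4.png

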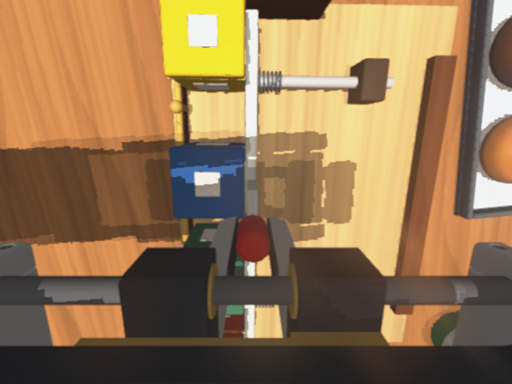

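```bash
python3 -m handwheel '[[0.1,-0.01,0,0,0,0,1],[0.15,-0.015,0,0,0,0,1],[0.15,-0.015,0,0,0,0,1],[0.15,-0.015,0,0,0,0,1],[0.15,-0.015,0,0,0,0,1],[0.15,-0.015,0,0,0,0,1],[0.15,-0.015,0,0,0,0,1],[0.15,-0.015,0,0,0,0,1],[0.15,-0.015,0,0,0,0,1],[0.15,-0.015,0,0,0,0,1],[0.15,-0.015,0,0,0,0,1],[0.15,-0.015,0,0,0,0,1],[0.15,-0.015,0,0,0,0,1],[0.15,-0.015,0,0,0,0,1],[0.15,-0.015,0,0,0,0,1],[0.15,-0.015,0,0,0,0,1],[0.05,-0.005,0,0,0,0,1],[0,0,0,0,0,0,1],[0,0,0,0,0,0,1]]'
```

```text
clock: 13.83
position: [618.9, 50.5, 122.5]
tool_rot: [1.282, 1.161, -1.284]
wrist_force: [0.2, 0.7, -3.0]
opening: 20.0
```

```bash
python3 -m handwheel '[[0,0,0,0,0,0,0.8],[0,0,0,0,0,0,0.6],[0,0,0,0,0,0,0.5],[0,0,0,0,0,0,0.5],[0,0,0,0,0,0,0.5],[0,0,1,0,0,0,0.5],[0,0,1,0,0,0,0.5],[-0.6,-1,0,0,0,0,0.6],[-0.6,-1,0,0,0,0,0.7],[-0.6,-1,0,0,0,0,0.8],[-0.6,-1,0,0,0,0,0.9],[-0.6,-1,0,0,0,0,1],[-0.6,-1,0,0,0,0,1],[-0.6,-1,0,0,0,0,1],[0,-0.5,0,0,0,0,1],[0,0,0,0,0,0,1],[0,0,0,0,0,0,1]]'
python3 - <<'E'
from h import *
im=imaging.read_camera("top")[:,:,::-1]; cv2.imwrite("pics/top5raw.png",im)
cv2.imwrite("pics/top5.png",cv2.resize(im[130:240,190:330],None,fx=5.5,fy=5.5,interpolation=cv2.INTER_CUBIC))
E
```

```text
clock: 15.25
position: [493.5, -174.9, 182.9]
tool_rot: [1.285, 1.159, -1.284]
wrist_force: [-0.5, 0.5, -0.8]
opening: 0.3
```

View pics/top5.png

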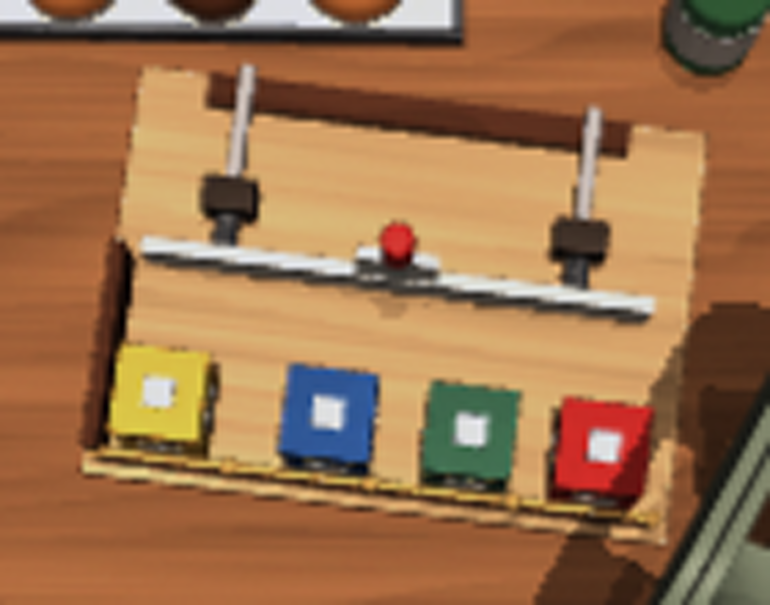

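Run:
```python
from h import *
q=[585.07,53.38,-.10306]
f=lambda c:(c[0]/5.5+190-.4,c[1]/5.5+130-.4)
p=imaging.camera_params('top')
for n,c in (('y',(159,392)),('b',(329,411)),('g',(471,429)),('r',(604,446))):
    X=px2w('top',*f(c),92,p); d=X[:2]-q[:2]; a=q[2]
    print(n,X.round(1),'rack',(np.cos(a)*d[0]+np.sin(a)*d[1]).round(1),(-np.sin(a)*d[0]+np.cos(a)*d[1]).round(1))
for y in(-205,-59):print(rack2w(q,[-68,y,0]))
```

```text
y [533.8 189.3  92. ] rack -65.0 130.0
b [523.9  89.   92. ] rack -64.5 29.2
g [514.3   5.4  92. ] rack -65.4 -55.0
r [505.3 -72.9  92. ] rack -66.4 -133.8
[ 496.3408871  -143.53659281    0.        ]
[511.36102506   1.68873368   0.        ]
```

```bash
python3 -m handwheel '[[0,0,-1,0,0,0,1],[0,0,-1,0,0,0,1],[0,0,-1,0,0,0,1],[0,0,-1,0,0,0,1],[0,0,-0.2,0,0,0,1],[0,0,0,0,0,0,1],[0.05,0.5,0,0,0,0,1],[0.03,0.3,0,0,0,0,1],[0.02,0.2,0,0,0,0,1],[0.02,0.2,0,0,0,0,1],[0.02,0.2,0,0,0,0,1],[0.02,0.2,0,0,0,0,1],[0.02,0.2,0,0,0,0,1]]'
python3 -m handwheel '[[0.02,0.2,0,0,0,0,1],[0.02,0.2,0,0,0,0,1],[0.02,0.2,0,0,0,0,1],[0.02,0.2,0,0,0,0,1],[0.02,0.2,0,0,0,0,1],[0.02,0.2,0,0,0,0,1],[0,0,0,0,0,0,1]]'
python3 - <<'E'
from h import *
cv2.imwrite("pics/s6.png",cv2.resize(imaging.read_camera("side")[150:250,200:310,::-1],None,fx=6,fy=6,interpolation=cv2.INTER_CUBIC))
E
```

```text
clock: 16.38
position: [499.2, -120.1, 57.0]
tool_rot: [1.283, 1.159, -1.282]
wrist_force: [0.2, 0.1, -0.3]
opening: 0.4
clock: 16.97
position: [502.5, -83.3, 56.5]
tool_rot: [1.283, 1.161, -1.282]
wrist_force: [-0.4, 0.1, 0.2]
opening: 0.4
```

View pics/s6.png

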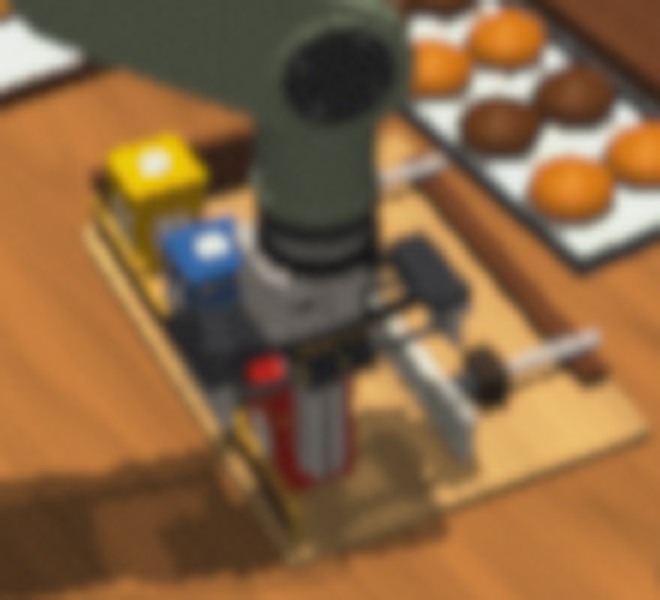

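```bash
python3 -m handwheel '[[0.02,0.2,0,0,0,0,1],[0.02,0.2,0,0,0,0,1],[0.02,0.2,0,0,0,0,1],[0.02,0.2,0,0,0,0,1],[0.02,0.2,0,0,0,0,1],[0.02,0.2,0,0,0,0,1],[0.02,0.2,0,0,0,0,1],[0.02,0.2,0,0,0,0,1],[0.02,0.2,0,0,0,0,1],[0.02,0.2,0,0,0,0,1],[0.02,0.2,0,0,0,0,1],[0,0,0,0,0,0,1]]'
```

```text
clock: 18.02
position: [509.1, -16.9, 56.5]
tool_rot: [1.283, 1.162, -1.282]
wrist_force: [0.2, -0.8, 0.3]
opening: 0.5
```

```bash
python3 -m handwheel '[[0.01,0.1,0,0,0,0,1],[0.01,0.1,0,0,0,0,1],[0.01,0.1,0,0,0,0,1],[0.01,0.1,0,0,0,0,1],[0,0,0,0,0,0,1]]'
python3 -m handwheel '[[0.01,0.1,0,0,0,0,1],[0,0,0,0,0,0,1]]'
```

```text
clock: 18.43
position: [510.2, -5.9, 56.5]
tool_rot: [1.283, 1.161, -1.283]
wrist_force: [0.1, -2.6, 0.2]
opening: 0.6
clock: 18.6
position: [510.5, -3.4, 56.5]
tool_rot: [1.283, 1.16, -1.283]
wrist_force: [-0.7, -3.9, 1.1]
opening: 0.2
```

```bash
for i in 1; do python3 -m handwheel '[[0.01,0.1,0,0,0,0,1],[0,0,0,0,0,0,1]]'; done
python3 -m handwheel '[[0.005,0.05,0,0,0,0,1],[0.005,0.05,0,0,0,0,1],[0,0,0,0,0,0,1]]'
```

```text
clock: 18.77
position: [510.8, -0.5, 56.5]
tool_rot: [1.283, 1.16, -1.283]
wrist_force: [-0.3, -4.1, 0.3]
opening: 0.3
clock: 19.02
position: [511.1, 1.9, 56.5]
tool_rot: [1.281, 1.16, -1.283]
wrist_force: [-0.5, -5.9, 0.2]
opening: 0.7
```

```bash
python3 -m handwheel '[[0.005,0.05,0,0,0,0,1],[0.005,0.05,0,0,0,0,1],[0,0,0,0,0,0,1]]'
python3 -m handwheel '[[0.005,0.05,0,0,0,0,1],[0,0,0,0,0,0,1]]'
```

```text
clock: 19.27
position: [511.0, 1.8, 56.6]
tool_rot: [1.276, 1.157, -1.286]
wrist_force: [-3.4, -16.6, 1.1]
opening: 0.8
clock: 19.43
position: [510.9, 1.9, 56.6]
tool_rot: [1.274, 1.155, -1.287]
wrist_force: [-3.5, -20.2, 1.6]
opening: 0.7
```

Packed against the cheek (the force rises to 20 N at the expected place). Back off, retreat and look.

```bash
python3 -m handwheel '[[-0.005,-0.05,0,0,0,0,1],[-0.01,-0.1,0,0,0,0,1],[-0.05,-0.5,0,0,0,0,1],[-0.1,-1,0,0,0,0,1],[-0.1,-1,0,0,0,0,1],[-0.1,-1,0.5,0,0,0,1],[-0.1,-1,1,0,0,0,1],[0,-1,1,0,0,0,1],[0,-1,1,0,0,0,1],[0,0,0,0,0,0,1],[0,0,0,0,0,0,1]]'
python3 - <<'E'
from h import *
im=imaging.read_camera("top")[:,:,::-1]; cv2.imwrite("pics/top7raw.png",im)
cv2.imwrite("pics/top7.png",cv2.resize(im[130:240,190:330],None,fx=5.5,fy=5.5,interpolation=cv2.INTER_CUBIC))
cv2.imwrite("pics/s7.png",cv2.resize(imaging.read_camera("side")[150:250,200:310,::-1],None,fx=6,fy=6,interpolation=cv2.INTER_CUBIC))
E
```

```text
clock: 20.35
position: [499.4, -191.9, 162.0]
tool_rot: [1.287, 1.155, -1.281]
wrist_force: [-0.4, -0.0, -0.2]
opening: 0.4
```

View pics/top7.png

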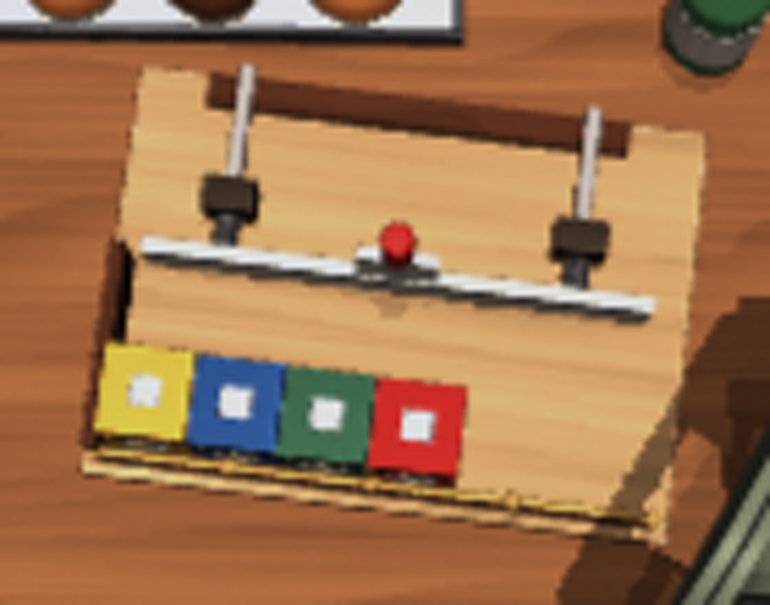

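View pics/s7.png

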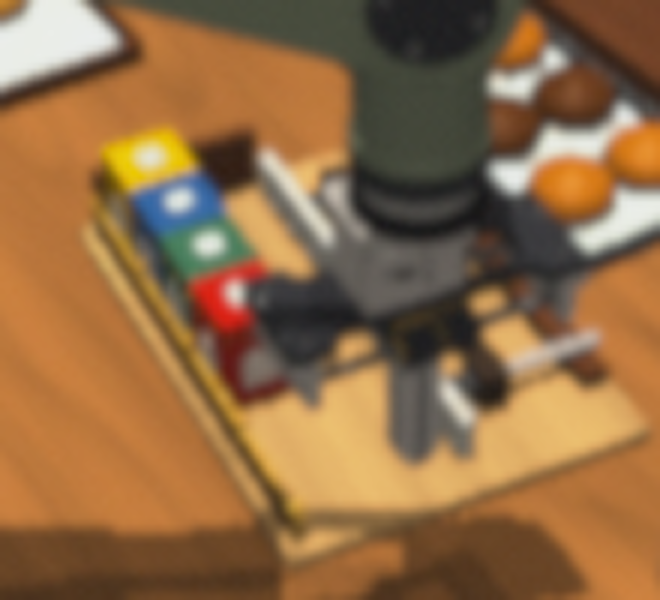

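View pics/top7raw.png

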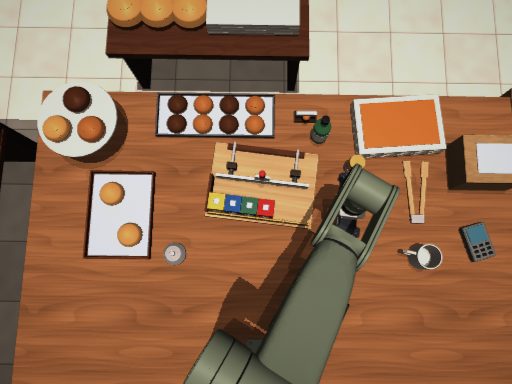

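Run:
```python
from h import *
q=[585.07,53.38,-.10306]
f=lambda c:(c[0]/5.5+190-.4,c[1]/5.5+130-.4)
p=imaging.camera_params('top')
for n,c in (('y',(145,391)),('b',(236,402)),('g',(326,414)),('r',(418,426)),('y',(146,391)),('r',(418,429))):
    X=px2w('top',*f(c),92,p); d=X[:2]-q[:2]; a=q[2]
    print(n,X.round(1),'rack',(np.cos(a)*d[0]+np.sin(a)*d[1]).round(1),(-np.sin(a)*d[0]+np.cos(a)*d[1]).round(1))
X=px2w('top',*f((397,238)),140,p); print(X)
```

```text
y [534.3 197.6  92. ] rack -65.3 138.2
b [528.5 143.9  92. ] rack -65.6 84.2
g [522.1  90.8  92. ] rack -66.5 30.7
r [515.7  36.6  92. ] rack -67.3 -23.9
y [534.3 197.   92. ] rack -65.3 137.6
r [513.9  36.5  92. ] rack -69.1 -24.1
[617.53910904  50.40207663 140.        ]
```

```bash
python3 -c "
from cell import arm
print(arm.job_done(), arm.get_obs()['clock'])"
```

```text
the job is handed in; nothing more can be done
the job is handed in; nothing more can be done
```

The job is handed in, about 20 s into the 70 s allowed. I got no verdict, but every check I made on the finished row agreed with the task.

**What I did:**
- Stood the red tin on the free end of the board and let it go.
- Pulled the facing bar by its knob to its stop: 65 mm of travel, with the force rising to 23 N.
- Eased the bar home over about 1.7 s, still gripped, and let go only once it was home.
- Pushed the red tin along the front rail until the row stopped against the end cheek, where the force rose to 20 N.

**Last checks, from the top camera and the arm:**

| Check | Measured | Required |
|---|---|---|
| Tin centres along the rail (rack y) | 138, 84, 31 and -24 mm, about 54 mm apart | -32 to 141 mm |
| Distance from the rail line (rack x) | -65 to -67 mm | -74 to -61 mm |
| Facing bar | knob back at its starting point, within about 1 mm | home within 4 mm |

- **Tins:** all four look upright and square in the pictures. The x readings sit up to 3 mm off the nominal -68 mm, within the limits.
- **Bystanders:** I judged these by eye in the top picture. None looked moved, but the arm partly hid the honey jar.

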